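# Put the canvas pliers away in the wide drawer

## Task

Put the canvas pliers (the ones with the broad straight jaw) away in the wide drawer of the bench-top drawer unit and shut it again. First set the tub that stands in the drawer's way aside, upright on the bench and clear of where the drawer runs; then pull the wide drawer right out to its stop, lay the pliers flat on the free part of its floor, and push the drawer gently home. Do not push the tub with the drawer, do not drop or slam anything, keep the narrow drawer shut and leave the other tools and things lying as they are.

Things in the scene. Friction and masses are not known exactly. Their poses are not given: they have to be found in the camera images.
- cabinet: Fixed plywood drawer unit at the robot's right, turned anew each start: 270 deep (x), 376 wide (y), 220 high. Origin: centre of its underside, on the bench. Front face at its x = -135 mm, looking to -x. In front, side by side under an open pigeonhole (110 mm up): the wide drawer (centred at y = +61) and the narrow one (y = -121), fronts 16 thick, 22 to 96 mm above the bench.
- board_edge (a point): Middle of the lower front edge of a drawing board (15 thick, 420 wide, fixed) lying on the unit, 220 mm above the bench. It stands out 60 mm before the unit's front face, over the knobs, so a knob can be taken only by a tool that leans out from the front; axes as the unit's. Things stand on the board's rear half, up to 460 mm high.
- wide_drawer (a joint): Wide drawer, m pulled out along the unit's -x: 0 shut, 0.200 at its stop; may start slightly open. 2 N of friction, light damping; stays where left. It runs over the unit's y = -58 to +180 mm; right out, its front reaches 216 mm and its knob 254 mm before the unit's face.
- wide_knob (a point): Centre of the round grip of the wide drawer's wooden knob, 60 mm above the bench, 44 mm out from the unit's face when shut, moving with the drawer. Head 32 mm across and 20 mm long on an 18 mm stem, its axis along the unit's x; the head's outer end is 10 mm further out. The drawer front is 28 mm behind this point. Axes as the unit's.
- wide_floor (a point): On the wide drawer's floor, 30 mm above the bench, mid free part; moves with the drawer, axes as the unit's. Free floor from the drawer front (x = -100) to its back wall (x = +127), and y = -80 (side wall) to +80 (fixed staple boxes 34 high). Walls 45 mm above the floor, unit's opening 68 mm. Drawer right out: 100 mm before the unit's face, so x > +100 is under the unit.
- narrow_drawer (a joint): Narrow drawer beside the wide one, m pulled out; 0 shut. To be left shut.
- canvas_pliers: Canvas pliers lying flat, 177 mm long, 18 thick, 0.3 kg: dark steel, black handles, a broad straight T-shaped jaw 86 mm wide. Origin: underside, at the pivot; x to the jaw, whose edge is at +68; handles end at x = -109, 62 mm over the outside. Pivot block with flat sides, 46 long (x +-23), 32 wide (y): grip there. In one of three places, handles roughly towards the robot.
- tub: White straight-sided screw-capped tub of primer, round, 60 mm across, 110 mm high (the lid's rim from 88 mm up), about 0.35 kg, standing upright in front of the wide drawer. Origin: centre of its underside.
- pincers: Bystander: pincers with a round claw head, 175 mm long, 18 mm thick, lying flat; origin under the pivot, x towards the head (to +66), handles to x = -109, 66 mm wide.
- shears: Bystander: shears, 200 mm long, 15 mm thick, lying flat; origin under the pivot, x towards the points (to +100), finger rings back to x = -98, 95 mm wide.
- clamp_a: Bystander: plastic spring clamp, 120 mm long, 80 mm wide, 20 mm thick, lying flat; origin about its middle, x to the jaws. In front of the unit's narrow drawer.
- clamp_b: Bystander: another such spring clamp.
- cutter: Bystander: closed cutter knife, 165 mm long along its x (x = -68 to +97), 20 mm wide, 16 mm thick, lying before a fixed black paint tray (30 mm high) that runs along the bench's far edge.
- small_canvas: Bystander: small stretched canvas lying face up, 150 by 126 mm, 18 mm thick; origin at its centre.

How it is judged:
By the outcome, as a careful person would: the job done as asked, in the order asked, and still so for the second after the job is handed in, with the robot touching nothing.
It also fails if it takes over 72 s, if anything falls off the work surface, if the arm or the gripper's body presses on something with over 40 N, if the wrist force passes 120 N, or if a joint passes its speed limit or range.

## Robot

A 6-joint arm with a two-finger parallel gripper is mounted at the origin on the work surface. World frame = base frame: x ahead of the robot, y to its left, z up, the work surface at z = 0. Lengths are in m, angles in degrees, forces in N, time in s.
With the tool pointing down it reaches from about 0.35 to 0.875 m from the base axis. Payload 4.2 kg.
Tool frame: the origin (TCP) lies on the centre line of the jaws, within the pads' length; the fingertips stand tip_reach ahead of it and the grasp point (between the pads) is the TCP (tip_reach is the distance from the TCP to the fingertips, in m); z points along the fingers, y is the line along which they close (so a half turn about z gives the same grasp; the last joint's range is limited). The gripper opens to 87 mm and grips with 3 to 60 N. Pads are 19 mm wide; open, the fingers measure 117 mm over their backs; the gripper's body (75 mm by 190 mm) begins 51 mm behind the grasp point.
Start: joints at [-50.386, 22.042, 0.453, 0, -68.411, -14.817], TCP at [0.262, -0.567, 0.242] pointing down, gripper open.
Joint ranges: [-179.83, 179.83], [-69.29, 118.12], [-61.27, 80.66], [-181.25, 117.63], [-171.15, -9.14], [-177.46, 177.46]. Speed limits (degrees/s): [159.86, 159.86, 180, 180, 180, 180].

## Interface

Orientations are given as a 3x3 rotation matrix whose columns are the frame's x, y, z axes.
In Python, from station import sense, capture, finish_job, tip_reach gives the robot as it stands.
- The arm moves only by the tool arm_command, never from a script. Its argument "deltas" is a list of rows, each a list of 7 numbers: the turn, a rotation vector about the tool's x, y, z in rad, then the shift along the tool's x, y, z in cm, then the closure, from -1 (fully open) to 1 (shut), so that 0 is half open. In form: [[rx, ry, rz, dx, dy, dz, hand], ...]. A call has 1 to 8 rows; each row is the pose to reach, as a shift and turn from the pose commanded when the call began, along the tool's axes at that moment; what a row does not reach only later rows make up. A row lasts 1/12 s, in which the tool goes at most 41.7 mm and 7.16 degrees, less where a joint would pass 70% of its speed; a pose out of reach is approached as far as the arm can. A call with a gripper value outside its range is refused whole. The fingers move at their own pace and stop on an object; the grip force is fixed at half the most. Time passes only in rows, so rows that repeat a pose let the fingers close. It gives the time, the measured TCP pose, the force, the opening and the grip force at its end, in the units of the state.
- sense(): the state, without advancing time (a new reading comes with each control period).
- capture(name): name is "scene" or "side" or "wrist"; returns a dict with "pixels" (400x640x3 uint8, blue, green, red), "fovy" (degrees; the focal length in pixels is half the picture's height over the tangent of half this angle, whatever the lens; pixels are square), "cx", "cy" (the principal point, pixels), "k1" (the pictures are not rectified: a ray, as slopes to the right and down, at radius r is drawn at 1 + k1 r^2 times it, then the intrinsics apply), "rvec" (rotation vector, rad) and "tvec" (3), from world to camera coordinates, as OpenCV has them. Camera axes: x right, y down, z forward; pixel columns grow to the right and rows downward; lengths in m; the calibration is good to about 2 mm. A picture is of the moment at which its call begins. There is no depth.
- finish_job(): hands the job in; it is judged then, once.
The state is a dict: "time_s": time; "joints": joint angles; "joint_velocities": joint speeds; "effort": joint torques, N m; "tcp_pos": TCP position; "ee_rot": TCP orientation; "wrist_force": force on the tool from outside, world axes, zero at the start; "moment": the same for the moment, N m; "gripper_width": opening from 0.0 (shut) to 1.0 (fully open); "gripper_force": force on a finger pad.
Only numpy, scipy, OpenCV 4.12 (cv2) and the standard library are available. Lean on these libraries where they do the work, as an engineer would, in place of code of your own. Each camera call takes 0.05 s, during which the arm holds its last target. There are 200 camera calls.

## Working session

There is one attempt and no reset: what is moved stays moved. The work goes in short steps, Python scripts to look and compute and a tool call to move; the robot and the scene stay as the last step left them, time stands still between calls to the robot, and variables do not carry over. Pictures are saved under pics/ and viewed, at most 10 in all, crops included, and the job is handed in when it is done.

Besides the shell and the picture viewer there is one more tool, called after ">>>" as name(argument=value, ...), one argument or row to a line, values as JSON. arm_command: Moves the arm, as the interface text tells. Its arguments: {"type":"object","properties":{"deltas":{"type":"array"}},"required":["deltas"]}

```bash
mkdir -p pics; ls
cat > h.py <<'E'
import numpy as np, cv2
from station import sense, capture, finish_job, tip_reach
def shot(n,f):
    c=capture(n); cv2.imwrite('pics/'+f,c['pixels']); np.save('pics/'+f[:-4]+'.npy',{k:c[k] for k in c if k!='pixels'},allow_pickle=True); return c
def cal(f): return np.load('pics/'+f+'.npy',allow_pickle=True).item()
def ray(c,uv):
    f=200/np.tan(np.radians(c['fovy'])/2); uv=np.atleast_2d(np.array(uv,float))
    d=(uv-[c['cx'],c['cy']])/f; s=d.copy()
    for _ in range(30): s=d/(1+c['k1']*(s**2).sum(1,keepdims=True))
    R=cv2.Rodrigues(np.array(c['rvec'],float))[0]; t=np.array(c['tvec'],float).ravel()
    return -R.T@t, np.c_[s,np.ones(len(s))]@R
def onz(c,uv,z):
    o,d=ray(c,uv); return o+d*((z-o[2])/d[:,2])[:,None]
def proj(c,P):
    P=np.atleast_2d(P); R=cv2.Rodrigues(np.array(c['rvec'],float))[0]
    q=P@R.T+np.array(c['tvec'],float).ravel(); s=q[:,:2]/q[:,2:]; f=200/np.tan(np.radians(c['fovy'])/2)
    return f*s*(1+c['k1']*(s**2).sum(1,keepdims=True))+[c['cx'],c['cy']]
E
python3 - <<'E'
from h import *
np.set_printoptions(precision=4,suppress=True)
for n in('scene','side','wrist'):
    c=shot(n,n+'0.png'); print(n,c['fovy'],c['cx'],c['cy'],c['k1'],ray(c,[320,200]))
print(sense(), tip_reach() if callable(tip_reach) else tip_reach)
E
```

```text
pics
scene 44.87726776861339 317.5481491756226 202.33886960889626 0.022621118067850447 (array([ 0.9678, -0.0551,  1.5871]), array([[-0.3299, -0.0054, -0.944 ]]))
side 46.95112812508355 325.90165934473777 193.09771010220598 -0.10880615261818549 (array([0.1558, 0.3115, 1.637 ]), array([[ 0.2131, -0.2114, -0.9541]]))
wrist 63.51133341055924 317.03485043812117 203.4545267366004 -0.011585852599475654 (array([ 0.1998, -0.5959,  0.3839]), array([[ 0.2132,  0.1117, -0.9707]]))
{'time_s': 0.15, 'joints': array([-50.392 ,  22.0821,   0.3817,  -0.0209, -68.4323, -14.8137]), 'joint_velocities': array([ 0.0357, -0.0944,  0.1036, -0.0194,  0.0958, -0.0275]), 'effort': array([  0.2221, -39.326 ,  19.2114,   4.2486,   0.1804,  -0.0227]), 'tcp_pos': array([ 0.2618, -0.5668,  0.2406]), 'ee_rot': array([[-0.9079, -0.4192, -0.0012],
       [-0.4192,  0.9079,  0.002 ],
       [ 0.0003,  0.0023, -1.    ]]), 'wrist_force': array([ 0.1362,  0.4467, -1.114 ]), 'moment': array([0.0759, 0.0992, 0.0294]), 'gripper_force': 0.3319387882947922, 'gripper_width': 1.0026544514080065} 0.019
```

View pics/scene0.png

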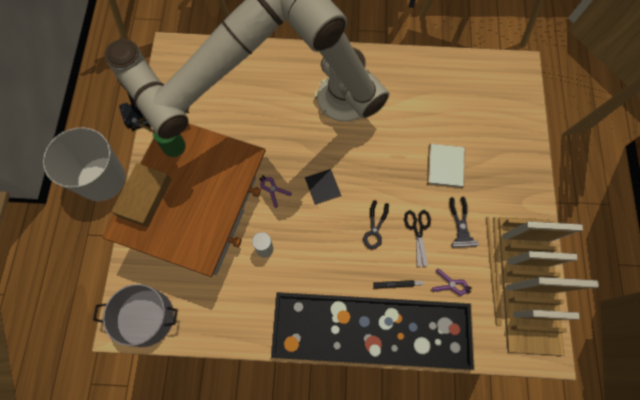

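View pics/side0.png

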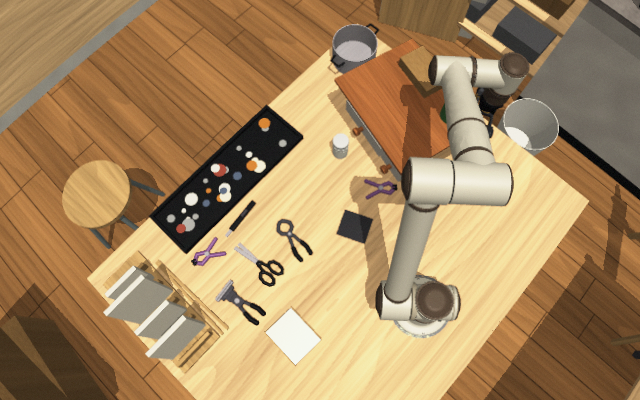

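The scene picture shows the unit at left with its board (front corners about (265,150) and (213,276)). The wide knob is at (236,241), the narrow knob at (256,191) and the tub at (262,243). The canvas pliers are at (462,225), jaw towards the far edge. I'll zoom in to measure.

Run:
```python
import cv2,numpy as np
a=cv2.imread('pics/scene0.png');b=cv2.imread('pics/side0.png')
def z(i,x,y,w,h,W,H): return cv2.resize(i[y:y+h,x:x+w],(W,H),interpolation=cv2.INTER_CUBIC)
# A: scene cabinet (195..295, 140..290) x4=400x600 ; side (330..430,30..?) 
m=np.hstack([z(a,195,140,100,150,400,600),z(b,320,70,100,150,400,600)])
n=np.hstack([z(a,425,190,66,100,396,600),z(b,205,260,66,100,396,600)])
cv2.imwrite('pics/c1.png',m);cv2.imwrite('pics/c2.png',n)
```

```text
(no output)
```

View pics/c1.png

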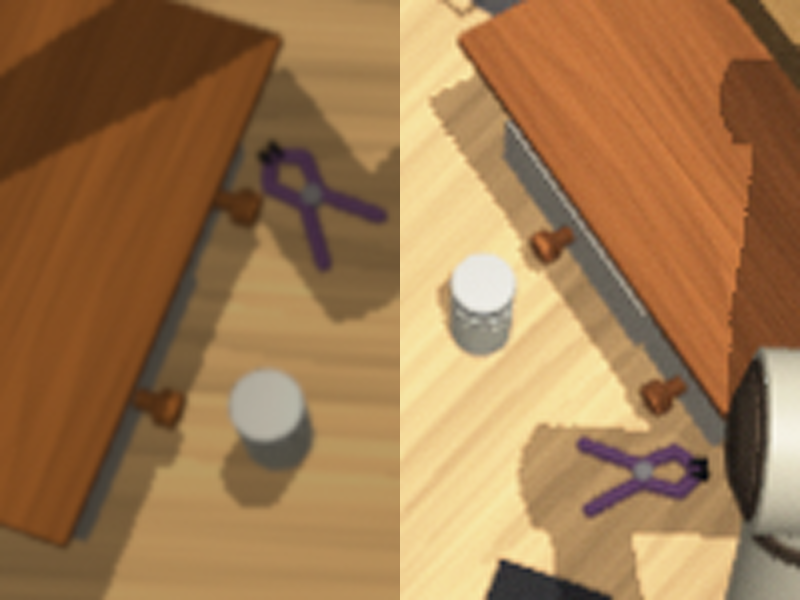

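View pics/c2.png

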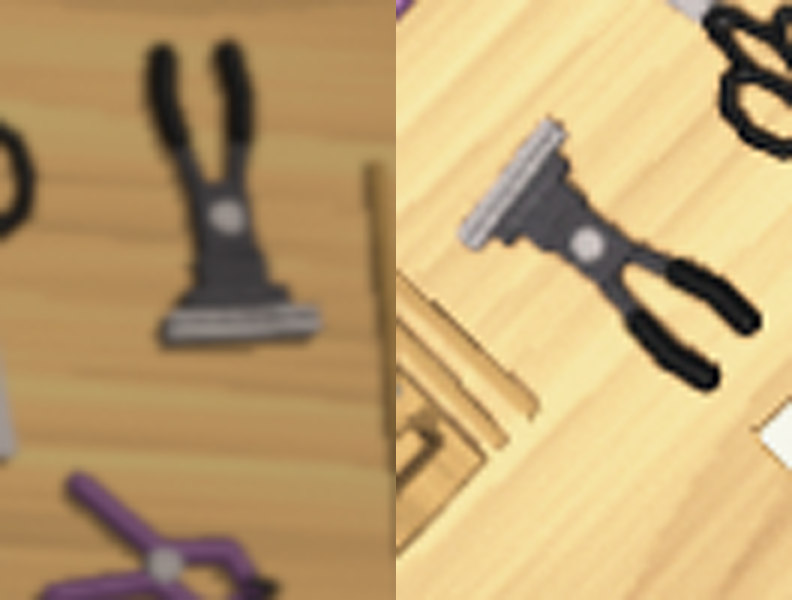

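```bash
cat > m.py <<'E'
from h import *
np.set_printoptions(precision=4,suppress=True)
S=cal('scene0');D=cal('side0')
def u(p,s,o,x0=0): return ((np.array(p,float)-[x0,0]+.5)/s-.5)+o
A=lambda p:u(p,4,[195,140]); B=lambda p:u(p,4,[320,70],400); C=lambda p:u(p,6,[425,190]); E=lambda p:u(p,6,[205,260],396)
def tri(a,b):
    o1,d1=ray(S,a);o2,d2=ray(D,b);d1=d1[0];d2=d2[0]
    k=np.linalg.lstsq(np.c_[d1,-d2],o2-o1,rcond=None)[0]; p=o1+k[0]*d1;q=o2+k[1]*d2
    return (p+q)/2,np.linalg.norm(p-q)
print('wknob',tri(A([168,407]),B([545,246])))
print('nknob',tri(A([245,207]),B([657,397])))
print('tub',tri(A([267,405]),B([483,283])))
print('board',onz(S,[A([281,38]),A([67,545])],.235),tri(A([67,545]),B([460,38])))
print('pivot',tri(C([227,215]),E([587,243])))
for n,c,f,P in(('S',S,C,[[227,215],[170,326],[318,320],[162,45],[229,43]]),('D',D,E,[[587,243],[555,124],[470,243],[748,325],[706,380]])):
    q=onz(c,[f(p) for p in P],.014); print(n,q[:,:2].tolist()); ax=(q[1]+q[2])/2-(q[3]+q[4])/2; print(np.degrees(np.arctan2(ax[1],ax[0])),np.linalg.norm(ax), (q[1]+q[2])/2)
E
python3 m.py
```

```text
wknob (array([ 0.592 , -0.3263,  0.0657]), np.float64(0.0032400191389051155))
nknob (array([ 0.4161, -0.2815,  0.0631]), np.float64(0.0036671138992462053))
tub (array([ 0.5969, -0.2416,  0.1103]), np.float64(0.004073837463152704))
board [[ 0.3402 -0.2402  0.235 ]
 [ 0.7373 -0.3541  0.235 ]] (array([ 0.7352, -0.3582,  0.233 ]), np.float64(0.007797777554267936))
pivot (array([0.4838, 0.4174, 0.0242]), np.float64(0.0022578437522274264))
S [[0.48104327875240005, 0.42152447040648144], [0.5473868397181783, 0.38714413008833254], [0.5391524357806268, 0.46939414859153133], [0.3810932445820926, 0.3885681448030356], [0.37764490011189644, 0.4270320330496335]]
7.118641616548597 0.16517377928734153 [0.5433 0.4283 0.014 ]
D [[0.48536587662176633, 0.4170016257788075], [0.5485131120712934, 0.3814303960801359], [0.5354970119844722, 0.4639175538319007], [0.3839208147767207, 0.3863352705042876], [0.379884641972026, 0.42489695395936855]]
6.081550429822489 0.16100847158462497 [0.542  0.4227 0.014 ]
```

```bash
cat > k.py <<'E'
from h import *
from scipy.spatial.transform import Rotation as Ro
import json
np.set_printoptions(precision=3,suppress=True)
PSI=74.5 # outward heading of the unit, deg
out=lambda p=None:np.array([np.cos(np.radians(p or PSI)),np.sin(np.radians(p or PSI)),0])
def down(yaw,lean=0): # tool down, tool x at yaw; lean>0: tool body leans towards +x
    return (Ro.from_euler('z',yaw,degrees=True)*Ro.from_euler('x',180,degrees=True)*Ro.from_euler('y',-lean,degrees=True)).as_matrix()
def fwd(j1,a,j4,j5,j6,s=1):
    M=np.array([[0,0,1],[-1,0,0],[0,-1,0.]])
    e=lambda ax,v:Ro.from_euler(ax,v,degrees=True).as_matrix()
    return e('z',j1)@e('y',a)@e('x',s*j4)@e('y',-j5)@M@e('z',-j6)
def wrist(R,j1,a=20):
    e=lambda ax,v:Ro.from_euler(ax,v,degrees=True).as_matrix()
    M=np.array([[0,0,1],[-1,0,0],[0,-1,0.]])
    Q=Ro.from_matrix((e('z',j1)@e('y',a)).T@R@M.T)  # Rx(j4)Ry(-j5)Rx(-j6)
    A,B,C=Q.as_euler('XYX',degrees=True)
    return A,-B,-C
def ld():
    s=json.load(open('cmd.json'));return np.array(s['p']),np.array(s['R'])
def app(*calls): # record the rows' last pose of each call made
    p,R=ld()
    for d in calls:
        d=np.array(d,float); p=p+R@d[3:6]/100; R=R@Ro.from_rotvec(d[:3]).as_matrix()
    json.dump({'p':p.tolist(),'R':R.tolist()},open('cmd.json','w')); return p,R
def go(*tg): # deltas for successive calls to (p,R)
    p,R=ld()
    for q,Q in tg:
        q=np.array(q,float); rv=Ro.from_matrix(R.T@Q).as_rotvec(); d=R.T@(q-p)*100
        n=max(np.linalg.norm(q-p)/.0417,np.degrees(np.linalg.norm(rv))/7.16)
        print(np.r_[rv,d].round(3).tolist(),'rows>=%.1f'%n)
        rv=rv.round(3);d=d.round(2);p=p+R@d/100;R=R@Ro.from_rotvec(rv).as_matrix()
E
python3 - <<'E'
from k import *
R0=down(-155.203); json.dump({'p':[.262,-.567,.242],'R':R0.tolist()},open('cmd.json','w'))
print(R0, fwd(-50.386,21.59,0,-68.411,-14.817))
o=out();z=np.array([0,0,1.]);uy=np.cross(z,-o)
for t in(35,45,55):
  for sg in(1,-1):
    d=-np.cos(np.radians(t))*o-np.sin(np.radians(t))*z
    y=sg*uy; R=np.c_[np.cross(y,d),y,d]
    print(t,sg,R[:,0],[np.round(wrist(R,j,a),0) for j in(-15,-5) for a in(10,30)])
for yaw in(60,66,74.5): print(yaw,wrist(down(yaw,10),-8,20),wrist(down(yaw,0),-8,20))
print('pliers',wrist(down(6.6,10),55,20))
S=cal('scene0');print(onz(S,[[323,186],[375,225],[305,178],[340,178],[312,203],[335,200],[270,190],[292,192],[273,295],[275,203]],0))
E
```

```text
[[-0.908 -0.419 -0.   ]
 [-0.419  0.908  0.   ]
 [-0.     0.    -1.   ]] [[-0.908 -0.419 -0.   ]
 [-0.419  0.908  0.   ]
 [ 0.     0.    -1.   ]]
35 1 [ 0.153  0.553 -0.819] [array([-55., -85., 172.]), array([-59., -74., 154.]), array([-54., -93., 166.]), array([-55., -81., 150.])]
35 -1 [-0.153 -0.553  0.819] [array([-55., -85.,  -8.]), array([-59., -74., -26.]), array([-54., -93., -14.]), array([-55., -81., -30.])]
45 1 [ 0.189  0.681 -0.707] [array([-45., -83., 173.]), array([-49., -70., 157.]), array([-44., -90., 166.]), array([-46., -76., 151.])]
45 -1 [-0.189 -0.681  0.707] [array([-45., -83.,  -7.]), array([-49., -70., -23.]), array([-44., -90., -14.]), array([-46., -76., -29.])]
55 1 [ 0.219  0.789 -0.574] [array([-35., -82., 174.]), array([-39., -66., 161.]), array([-34., -88., 166.]), array([-37., -71., 154.])]
55 -1 [-0.219 -0.789  0.574] [array([-35., -82.,  -6.]), array([-39., -66., -19.]), array([-34., -88., -14.]), array([-37., -71., -26.])]
60 (np.float64(-9.642213290149316), np.float64(-73.99642601810794), np.float64(155.01191347205696)) (np.float64(0.0), np.float64(-70.0), np.float64(157.99999999999997))
66 (np.float64(-10.050668599055586), np.float64(-73.03145162286063), np.float64(160.80500587624846)) (np.float64(-1.2722218725854067e-14), np.float64(-70.0), np.float64(163.99999999999997))
74.5 (np.float64(-10.453098471619592), np.float64(-71.60746788842984), np.float64(169.0541025883067)) (np.float64(0.0), np.float64(-69.99999999999999), np.float64(172.49999999999997))
pliers (np.float64(7.665077778109602), np.float64(-76.79196945589415), np.float64(43.79720044255236))
[[ 0.361 -0.056  0.   ]
 [ 0.492  0.128  0.   ]
 [ 0.334 -0.121  0.   ]
 [ 0.327  0.002  0.   ]
 [ 0.426 -0.091  0.   ]
 [ 0.41  -0.012  0.   ]
 [ 0.386 -0.24   0.   ]
 [ 0.389 -0.163  0.   ]
 [ 0.748 -0.199 -0.   ]
 [ 0.433 -0.219  0.   ]]
```

Run:
```python
from k import *
p=(.597,-.243)
go(((.15,-.40,.30),down(-155.2)),((.36,-.10,.30),down(150)),((.597,-.243,.21),down(60)))
```

```text
[0.0, 0.0, -0.0, 3.163, 19.858, -5.8] rows>=5.0
[0.0, -0.0, 0.956, -31.643, 18.424, 0.0] rows>=8.8
[-0.0, -0.0, 1.571, -27.673, -0.54, 9.0] rows>=12.6
```

Run:
```python
from k import *
go(((.15,-.40,.30),down(-105)),((.34,-.12,.30),down(-48)),((.48,-.12,.28),down(6)),((.597,-.243,.21),down(60)))
```

```text
[0.0, 0.0, -0.876, 3.163, 19.858, -5.8] rows>=7.0
[-0.0, 0.0, -0.995, -31.962, -11.098, 0.0] rows>=8.1
[-0.0, 0.0, -0.943, 9.365, -10.405, 2.0] rows>=7.5
[-0.0, 0.0, -0.942, 10.351, 13.461, 7.0] rows>=7.5
```

>>> arm_command(
  deltas=[
    [0,0,-0.876,3.16,19.86,-5.8,-1],
    [0,0,-0.876,3.16,19.86,-5.8,-1],
    [0,0,-0.876,3.16,19.86,-5.8,-1],
    [0,0,-0.876,3.16,19.86,-5.8,-1],
    [0,0,-0.876,3.16,19.86,-5.8,-1],
    [0,0,-0.876,3.16,19.86,-5.8,-1],
    [0,0,-0.876,3.16,19.86,-5.8,-1],
    [0,0,-0.876,3.16,19.86,-5.8,-1],
  ],
)

```text
time_s: 0.82
tcp_pos: [0.1498, -0.3997, 0.3002]
ee_rot: [[-0.257, -0.966, 0.002], [-0.966, 0.257, -0.001], [0.001, -0.002, -1.0]]
wrist_force: [0.7, -0.8, -0.3]
gripper_width: 1.004
gripper_force: 0.0
```

>>> arm_command(
  deltas=[
    [0,0,-0.98,-31.96,-11.1,0,-1],
    [0,0,-0.98,-31.96,-11.1,0,-1],
    [0,0,-0.98,-31.96,-11.1,0,-1],
    [0,0,-0.98,-31.96,-11.1,0,-1],
    [0,0,-0.98,-31.96,-11.1,0,-1],
    [0,0,-0.98,-31.96,-11.1,0,-1],
    [0,0,-0.98,-31.96,-11.1,0,-1],
    [0,0,-0.98,-31.96,-11.1,0,-1],
  ],
)

```text
time_s: 1.48
tcp_pos: [0.3381, -0.1224, 0.2996]
ee_rot: [[0.66, -0.751, 0.001], [-0.751, -0.66, 0.0], [0.0, -0.0, -1.0]]
wrist_force: [1.2, -1.2, 0.3]
gripper_width: 1.001
gripper_force: 0.0
```

Run:
```python
from k import *
print(app([0,0,-.876,3.16,19.86,-5.8],[0,0,-.98,-31.96,-11.1,0]))
go(((.48,-.12,.28),down(6)),((.597,-.23,.23),down(60)))
```

```text
(array([ 0.34, -0.12,  0.3 ]), array([[ 0.658, -0.753, -0.   ],
       [-0.753, -0.658,  0.   ],
       [-0.   , -0.   , -1.   ]]))
[-0.0, 0.0, -0.958, 9.208, -10.544, 2.0] rows>=7.7
[-0.0, 0.0, -0.942, 10.482, 12.163, 5.0] rows>=7.5
```

>>> arm_command(
  deltas=[
    [0,0,-0.958,9.21,-10.54,2,-1],
    [0,0,-0.958,9.21,-10.54,2,-1],
    [0,0,-0.958,9.21,-10.54,2,-1],
    [0,0,-0.958,9.21,-10.54,2,-1],
    [0,0,-0.958,9.21,-10.54,2,-1],
    [0,0,-0.958,9.21,-10.54,2,-1],
    [0,0,-0.958,9.21,-10.54,2,-1],
    [0,0,-0.958,9.21,-10.54,2,-1],
  ],
)

```text
time_s: 2.15
tcp_pos: [0.4777, -0.1244, 0.2785]
ee_rot: [[0.994, 0.107, -0.002], [0.107, -0.994, 0.0], [-0.002, -0.0, -1.0]]
wrist_force: [1.2, -0.2, 0.6]
gripper_width: 1.0
gripper_force: 0.0
```

>>> arm_command(
  deltas=[
    [0,0,-0.942,10.48,12.16,5,-1],
    [0,0,-0.942,10.48,12.16,5,-1],
    [0,0,-0.942,10.48,12.16,5,-1],
    [0,0,-0.942,10.48,12.16,5,-1],
    [0,0,-0.942,10.48,12.16,5,-1],
    [0,0,-0.942,10.48,12.16,5,-1],
    [0,0,-0.942,10.48,12.16,5,-1],
    [0,0,-0.942,10.48,12.16,5,-1],
  ],
)

```text
time_s: 2.82
tcp_pos: [0.5946, -0.2348, 0.2275]
ee_rot: [[0.499, 0.867, -0.003], [0.867, -0.499, 0.0], [-0.001, -0.003, -1.0]]
wrist_force: [0.2, -1.0, 0.2]
gripper_width: 0.999
gripper_force: 0.0
```

Run:
```python
from k import *
print(app([0,0,-.958,9.21,-10.54,2],[0,0,-.942,10.48,12.16,5]))
c=shot('wrist','w1.png'); s=sense(); print(s['joints'],s['tcp_pos'])
print(proj(c,[[.597,-.2416,.11],[.592,-.326,.06]]))
```

```text
(array([ 0.597, -0.23 ,  0.23 ]), array([[ 0.5  ,  0.866, -0.   ],
       [ 0.866, -0.5  ,  0.   ],
       [ 0.   , -0.   , -1.   ]]))
[ -7.065  24.012   1.532  -0.009 -67.667 157.178] [ 0.595 -0.235  0.228]
[[324.02  209.358]
 [358.837 266.167]]
```

View pics/w1.png

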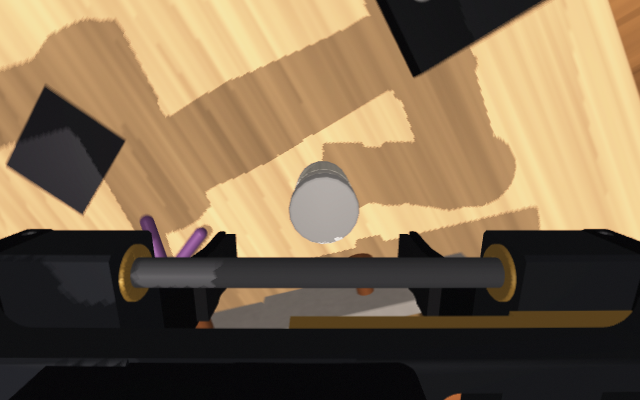

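The tub lid is at (324,208), which matches the estimate. I'll descend and grip.

>>> arm_command(
  deltas=[
    [0,0,0,-1.04,0.6,3,-1],
    [0,0,0,-1.04,0.6,6,-1],
    [0,0,0,-1.04,0.6,9,-1],
    [0,0,0,-1.04,0.6,12,-1],
    [0,0,0,-1.04,0.6,14,-1],
    [0,0,0,-1.04,0.6,15.5,-1],
    [0,0,0,-1.04,0.6,15.5,-1],
    [0,0,0,-1.04,0.6,15.5,-1],
  ],
)

```text
time_s: 3.53
tcp_pos: [0.594, -0.2464, 0.0734]
ee_rot: [[0.502, 0.865, -0.003], [0.865, -0.502, 0.0], [-0.001, -0.002, -1.0]]
wrist_force: [1.3, -0.3, 1.0]
gripper_width: 1.002
gripper_force: 0.0
```

>>> arm_command(
  deltas=[
    [0,0,0,0,0,0,1],
    [0,0,0,0,0,0,1],
    [0,0,0,0,0,0,1],
    [0,0,0,0,0,0,1],
    [0,0,0,0,0,0,1],
    [0,0,0,0,0,0,1],
    [0,0,0,0,0,0,1],
    [0,0,0,0,0,0,1],
  ],
)

```text
time_s: 4.2
tcp_pos: [0.5945, -0.2465, 0.0753]
ee_rot: [[0.5, 0.866, 0.001], [0.866, -0.5, -0.0], [0.0, 0.001, -1.0]]
wrist_force: [-0.5, 0.5, 4.0]
gripper_width: 0.679
gripper_force: 30.0
```

Run:
```python
from k import *
print(app([0,0,0,-1.04,.6,15.5]))
go(((.597,-.242,.115),down(60)),((.51,-.01,.115),down(60)),((.51,-.01,.0755),down(60)))
```

```text
(array([ 0.597, -0.242,  0.075]), array([[ 0.5  ,  0.866, -0.   ],
       [ 0.866, -0.5  ,  0.   ],
       [ 0.   , -0.   , -1.   ]]))
[-0.0, -0.0, -0.0, -0.001, 0.004, -4.0] rows>=1.0
[-0.0, -0.0, -0.0, 15.741, -19.131, 0.0] rows>=5.9
[-0.0, -0.0, -0.0, 0.001, -0.001, 3.95] rows>=0.9
```

>>> arm_command(
  deltas=[
    [0,0,0,0,0,-1,1],
    [0,0,0,0,0,-2.5,1],
    [0,0,0,0,0,-4,1],
    [0,0,0,1.5,-1.8,-4,1],
    [0,0,0,3.5,-4.1,-4,1],
    [0,0,0,5.5,-6.5,-4,1],
    [0,0,0,7.5,-8.8,-4,1],
    [0,0,0,9.5,-11.2,-4,1],
  ],
)

```text
time_s: 4.87
tcp_pos: [0.5436, -0.1071, 0.114]
ee_rot: [[0.501, 0.865, -0.002], [0.865, -0.501, 0.0], [-0.0, -0.002, -1.0]]
wrist_force: [0.2, -0.9, -3.2]
gripper_width: 0.68
gripper_force: 30.0
```

>>> arm_command(
  deltas=[
    [0,0,0,2,-2.3,0,1],
    [0,0,0,4,-4.7,0,1],
    [0,0,0,5.7,-6.7,0,1],
    [0,0,0,6.7,-7.9,0,1],
    [0,0,0,6.7,-7.9,1,1],
    [0,0,0,6.7,-7.9,2,1],
    [0,0,0,6.7,-7.9,3,1],
    [0,0,0,6.7,-7.9,3.5,1],
  ],
)

```text
time_s: 5.53
tcp_pos: [0.5087, -0.0117, 0.0773]
ee_rot: [[0.501, 0.865, -0.004], [0.865, -0.501, -0.001], [-0.003, -0.003, -1.0]]
wrist_force: [0.6, 0.4, -3.7]
gripper_width: 0.68
gripper_force: 30.0
```

>>> arm_command(
  deltas=[
    [0,0,0,0,0,0,1],
    [0,0,0,0,0,0.2,1],
    [0,0,0,0,0,0.3,1],
    [0,0,0,0,0,0.4,1],
    [0,0,0,0,0,0.45,1],
    [0,0,0,0,0,0.5,1],
    [0,0,0,0,0,0.5,1],
    [0,0,0,0,0,0.5,1],
  ],
)

```text
time_s: 6.2
tcp_pos: [0.5102, -0.0107, 0.0753]
ee_rot: [[0.5, 0.866, 0.001], [0.866, -0.5, -0.0], [0.001, 0.001, -1.0]]
wrist_force: [-1.1, 0.1, 1.3]
gripper_width: 0.678
gripper_force: 30.0
```

>>> arm_command(
  deltas=[
    [0,0,0,0,0,0,0.2],
    [0,0,0,0,0,0,-0.4],
    [0,0,0,0,0,0,-1],
    [0,0,0,0,0,0,-1],
    [0,0,0,0,0,0,-1],
    [0,0,0,0,0,0,-1],
    [0,0,0,0,0,-1,-1],
    [0,0,0,0,0,-3,-1],
  ],
)

```text
time_s: 6.87
tcp_pos: [0.5083, -0.011, 0.1032]
ee_rot: [[0.5, 0.866, -0.005], [0.866, -0.5, -0.001], [-0.004, -0.004, -1.0]]
wrist_force: [0.2, 0.5, 0.2]
gripper_width: 0.982
gripper_force: 0.0
```

>>> arm_command(
  deltas=[
    [0,0,0,0,0,-3,-1],
    [0,0,0,0,0,-6,-1],
    [0,0,0,0,0,-9,-1],
    [0,0,0,0,0,-12,-1],
    [0,0,0,0,0,-14,-1],
    [0,0,0,0,0,-14,-1],
    [0,0,0,0,0,-14,-1],
  ],
)

```text
time_s: 7.45
tcp_pos: [0.5103, -0.0105, 0.2465]
ee_rot: [[0.5, 0.866, 0.004], [0.866, -0.5, 0.001], [0.003, 0.003, -1.0]]
wrist_force: [0.1, -0.0, -0.1]
gripper_width: 1.001
gripper_force: 0.0
```

Run:
```python
from k import *
s=sense();print(s['tcp_pos'],s['joints'])
c=shot('scene','s1.png');d=shot('side','d1.png')
a=c['pixels'];b=d['pixels']
z=lambda i,x,y:cv2.resize(i[y:y+150,x:x+100],(400,600),interpolation=cv2.INTER_CUBIC)
cv2.imwrite('pics/c3.png',np.hstack([z(a,195,140),z(b,320,70)]))
```

```text
[ 0.51  -0.01   0.246] [ 17.063  10.52  -15.049  -0.011 -64.2   132.938]
```

View pics/c3.png

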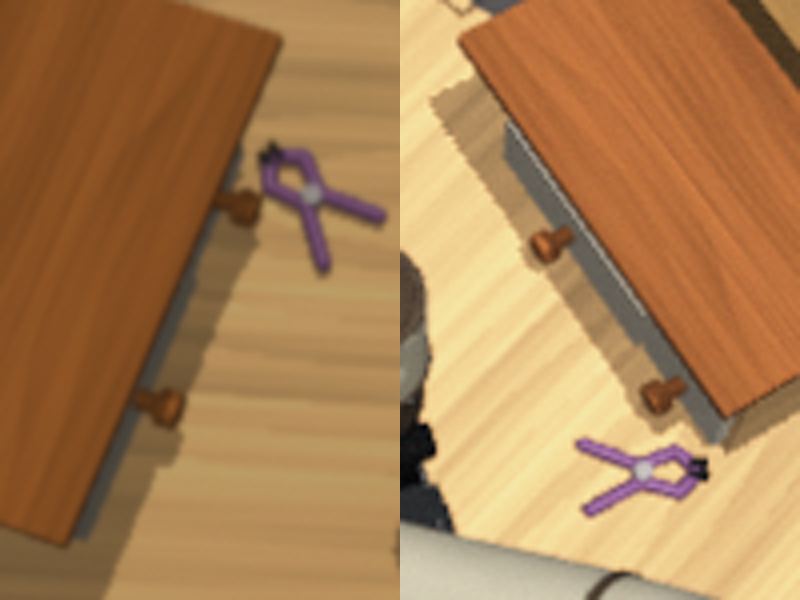

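The board corners in the side crop are at (460,38) and (728,415), and the wide drawer stands slightly open.

```bash
cat >> m.py <<'E'
print('----')
for z in(.235,):
  for n,q in(('S',onz(S,[A([281,38]),A([67,545])],z)),('D',onz(D,[B([728,415]),B([460,38])],z))):
    e=q[1]-q[0];print(n,q[:,:2],np.degrees(np.arctan2(e[1],e[0]))+90,np.linalg.norm(e))
print(tri(A([281,38]),B([728,415])))
# wide/narrow knob per camera at z=.06
for n,c,f,P in(('S',S,A,[[168,407],[245,207]]),('D',D,B,[[545,246],[657,397]])):
    q=onz(c,[f(p) for p in P],.062);e=q[0]-q[1];print(n,q[:,:2],np.degrees(np.arctan2(e[1],e[0]))+90)
E
python3 m.py | sed -n '/----/,$p'
```

```text
----
S [[ 0.3402 -0.2402]
 [ 0.7373 -0.3541]] 73.99775323344227 0.41310753928356525
D [[ 0.3342 -0.2456]
 [ 0.7333 -0.3612]] 73.84856180324995 0.4155175900878679
(array([ 0.336 , -0.2441,  0.23  ]), np.float64(0.0069972526660594505))
S [[ 0.5919 -0.3254]
 [ 0.4166 -0.28  ]] 75.47578894172702
D [[ 0.5926 -0.3294]
 [ 0.4157 -0.2838]] 75.5400506299722
```

```bash
cat >> k.py <<'E'
def cmd(): # take the measured pose (at rest) as commanded
    s=sense(); json.dump({'p':list(s['tcp_pos']),'R':np.asarray(s['ee_rot']).tolist()},open('cmd.json','w'))
PSI=74.0
def knobR(t,psi=74.0):
    o=out(psi);z=np.array([0,0,1.]);t=np.radians(t);d=-np.cos(t)*o-np.sin(t)*z
    y=np.cross(z,-o); return np.c_[np.cross(y,d),y,d]
E
python3 - <<'E'
from k import *
cmd(); R=knobR(45); K=np.array([.592,-.327,.060])+.003*out(); d=R[:,2]
print(wrist(R,-5,25)); p1=K-.13*d
go((p1,R),(K,R))
print(p1)
E
```

```text
(np.float64(-44.84516151913723), np.float64(-79.83083334811222), np.float64(154.6695413590103))
[-0.097, -0.781, -0.231, -14.032, 20.705, 9.193] rows>=6.6
[-0.0, 0.0, -0.0, 0.0, 0.008, 13.005] rows>=3.1
[ 0.618 -0.236  0.152]
```

>>> arm_command(
  deltas=[
    [-0.097,-0.781,-0.231,-14.03,20.7,9.2,-1],
    [-0.097,-0.781,-0.231,-14.03,20.7,9.2,-1],
    [-0.097,-0.781,-0.231,-14.03,20.7,9.2,-1],
    [-0.097,-0.781,-0.231,-14.03,20.7,9.2,-1],
    [-0.097,-0.781,-0.231,-14.03,20.7,9.2,-1],
    [-0.097,-0.781,-0.231,-14.03,20.7,9.2,-1],
    [-0.097,-0.781,-0.231,-14.03,20.7,9.2,-1],
    [-0.097,-0.781,-0.231,-14.03,20.7,9.2,-1],
  ],
)

```text
time_s: 8.22
tcp_pos: [0.6166, -0.2377, 0.1455]
ee_rot: [[0.187, 0.961, -0.205], [0.677, -0.277, -0.681], [-0.711, -0.012, -0.703]]
wrist_force: [-0.5, -0.4, 0.2]
gripper_width: 1.003
gripper_force: 0.0
```

>>> arm_command(
  deltas=[
    [0,0,0,0,0,0,-1],
    [0,0,0,0,0,0,-1],
    [0,0,0,0,0,0,-1],
  ],
)

```text
time_s: 8.47
tcp_pos: [0.6195, -0.2349, 0.154]
ee_rot: [[0.198, 0.961, -0.192], [0.68, -0.275, -0.679], [-0.706, 0.004, -0.709]]
wrist_force: [1.2, 0.8, 0.1]
gripper_width: 0.999
gripper_force: 0.0
```

Run:
```python
from k import *
cmd(); s=sense();print(s['time_s'],s['tcp_pos'],s['joints'],s['wrist_force'])
R=knobR(45); K=np.array([.592,-.327,.060])+.003*out(); d=R[:,2]
go((K-.1*d,R)); go((K,R))
c=shot('wrist','w2.png'); print(proj(c,[[.592,-.327,.06],[.592,-.327,.076],K,s['tcp_pos']]))
```

```text
8.4667 [ 0.619 -0.235  0.154] [  6.12   34.627 -18.338  45.801 -65.964 127.414] [1.196 0.834 0.091]
[0.003, -0.002, -0.003, 0.059, -0.114, 3.231] rows>=0.8
[0.003, -0.002, -0.003, 0.037, -0.143, 13.231] rows>=3.2
[[315.509 201.209]
 [315.539 217.141]
 [315.497 199.446]
 [317.289 265.556]]
```

View pics/w2.png

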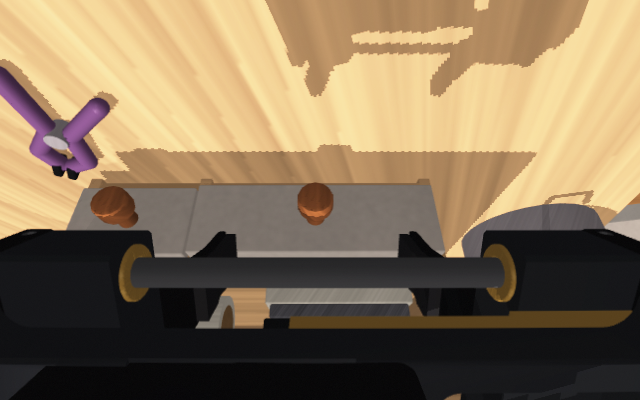

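The knob head is at (316,200) in the wrist view, as predicted. I'll go in and grip it.

>>> arm_command(
  deltas=[
    [0,0,0,0.04,-0.14,3,-1],
    [0,0,0,0.04,-0.14,6,-1],
    [0,0,0,0.04,-0.14,8.5,-1],
    [0,0,0,0.04,-0.14,10.5,-1],
    [0,0,0,0.04,-0.14,12,-1],
    [0,0,0,0.04,-0.14,13,-1],
    [0,0,0,0.04,-0.14,13.2,-1],
    [0,0,0,0.04,-0.14,13.2,-1],
  ],
)

```text
time_s: 9.18
tcp_pos: [0.5924, -0.3248, 0.0597]
ee_rot: [[0.197, 0.961, -0.193], [0.68, -0.276, -0.68], [-0.707, 0.003, -0.707]]
wrist_force: [0.9, 0.3, 0.4]
gripper_width: 0.997
gripper_force: 0.0
```

>>> arm_command(
  deltas=[
    [0,0,0,0,0,0,1],
    [0,0,0,0,0,0,1],
    [0,0,0,0,0,0,1],
    [0,0,0,0,0,0,1],
    [0,0,0,0,0,0,1],
    [0,0,0,0,0,0,1],
    [0,0,0,0,0,0,1],
    [0,0,0,0,0,0,1],
  ],
)

```text
time_s: 9.85
tcp_pos: [0.5921, -0.3247, 0.0589]
ee_rot: [[0.196, 0.961, -0.194], [0.68, -0.276, -0.68], [-0.707, 0.001, -0.707]]
wrist_force: [1.2, 0.7, 0.8]
gripper_width: 0.479
gripper_force: 0.0
```

Run:
```python
from k import *
cmd(); s=sense();print(s['tcp_pos'],s['joints'],s['wrist_force'],s['moment'],s['gripper_width'])
R=np.array(s['ee_rot']); 
for L in(.1,.18,.195): print((R.T@(L*out())*100).round(2), s['tcp_pos']+L*out())
```

```text
[ 0.592 -0.325  0.059] [ -4.151  39.825 -26.694  59.09  -53.761 118.825] [1.24  0.692 0.761] [ 1.256 -0.504 -0.006] 0.47881365246052454
[ 7.07 -0.   -7.07] [ 0.62  -0.229  0.059]
[ 12.73  -0.   -12.72] [ 0.642 -0.152  0.059]
[ 13.79  -0.   -13.79] [ 0.646 -0.137  0.059]
```

>>> arm_command(
  deltas=[
    [0,0,0,0,0,0,1],
    [0,0,0,0,0,0,1],
    [0,0,0,0,0,0,1],
    [0,0,0,0,0,0,1],
    [0,0,0,0,0,0,1],
  ],
)

```text
time_s: 10.27
tcp_pos: [0.5922, -0.3247, 0.0589]
ee_rot: [[0.196, 0.961, -0.194], [0.68, -0.276, -0.68], [-0.707, 0.001, -0.707]]
wrist_force: [0.6, -1.1, -0.4]
gripper_width: 0.359
gripper_force: 30.0
```

>>> arm_command(
  deltas=[
    [0,0,0,0.5,0,-0.5,1],
    [0,0,0,1.2,0,-1.2,1],
    [0,0,0,2.2,0,-2.2,1],
    [0,0,0,3.2,0,-3.2,1],
    [0,0,0,4.2,0,-4.2,1],
    [0,0,0,5.2,0,-5.2,1],
    [0,0,0,6.2,0,-6.2,1],
    [0,0,0,7,0,-7,1],
  ],
)

```text
time_s: 10.93
tcp_pos: [0.6203, -0.2283, 0.0589]
ee_rot: [[0.196, 0.961, -0.193], [0.68, -0.275, -0.68], [-0.707, 0.002, -0.708]]
wrist_force: [3.3, -4.2, -2.3]
gripper_width: 0.358
gripper_force: 30.0
```

>>> arm_command(
  deltas=[
    [0,0,0,1,0,-1,1],
    [0,0,0,2,0,-2,1],
    [0,0,0,3,0,-3,1],
    [0,0,0,4,0,-4,1],
    [0,0,0,4.8,0,-4.8,1],
    [0,0,0,5.4,0,-5.4,1],
    [0,0,0,5.8,0,-5.8,1],
    [0,0,0,6.0,0,-6.0,1],
  ],
)

```text
time_s: 11.6
tcp_pos: [0.6441, -0.1466, 0.0589]
ee_rot: [[0.196, 0.962, -0.192], [0.681, -0.274, -0.68], [-0.706, 0.003, -0.708]]
wrist_force: [5.4, -4.1, -1.6]
gripper_width: 0.361
gripper_force: 30.0
```

>>> arm_command(
  deltas=[
    [0,0,0,0.1,0,-0.1,1],
    [0,0,0,0.2,0,-0.2,1],
    [0,0,0,0.3,0,-0.3,1],
    [0,0,0,0.4,0,-0.4,1],
    [0,0,0,0.45,0,-0.45,1],
    [0,0,0,0.5,0,-0.5,1],
    [0,0,0,0.55,0,-0.55,1],
    [0,0,0,0.6,0,-0.6,1],
  ],
)

```text
time_s: 12.27
tcp_pos: [0.6462, -0.1395, 0.0589]
ee_rot: [[0.196, 0.962, -0.192], [0.681, -0.275, -0.679], [-0.706, 0.003, -0.708]]
wrist_force: [6.2, -4.5, -2.7]
gripper_width: 0.352
gripper_force: 30.0
```

>>> arm_command(
  deltas=[
    [0,0,0,0.1,0,-0.1,1],
    [0,0,0,0.2,0,-0.2,1],
    [0,0,0,0.25,0,-0.25,1],
    [0,0,0,0.3,0,-0.3,1],
    [0,0,0,0.35,0,-0.35,1],
    [0,0,0,0.4,0,-0.4,1],
    [0,0,0,0.45,0,-0.45,1],
    [0,0,0,0.5,0,-0.5,1],
  ],
)

```text
time_s: 12.93
tcp_pos: [0.6466, -0.1376, 0.0588]
ee_rot: [[0.197, 0.96, -0.198], [0.676, -0.279, -0.681], [-0.71, -0.0, -0.704]]
wrist_force: [11.3, -27.7, -7.8]
gripper_width: 0.359
gripper_force: 30.0
```

The drawer is at its stop, with 195 mm travelled and the pull force rising. I'll relax, open the gripper and retreat.

>>> arm_command(
  deltas=[
    [0,0,0,-0.3,0,0.3,1],
    [0,0,0,-0.4,0,0.4,1],
    [0,0,0,-0.4,0,0.4,0],
    [0,0,0,-0.4,0,0.4,-0.6],
    [0,0,0,-0.4,0,0.4,-1],
    [0,0,0,-0.4,0,0.4,-1],
    [0,0,0,-0.4,0,0.4,-1],
    [0,0,0,-0.4,0,0.4,-1],
  ],
)

```text
time_s: 13.6
tcp_pos: [0.6453, -0.1382, 0.059]
ee_rot: [[0.196, 0.961, -0.194], [0.68, -0.276, -0.68], [-0.707, 0.001, -0.707]]
wrist_force: [1.2, 0.1, -0.4]
gripper_width: 0.725
gripper_force: 0.0
```

>>> arm_command(
  deltas=[
    [0,0,0,0,0,0,-1],
    [0,0,0,0,0,0,-1],
    [0,0,0,0,0,-2,-1],
    [0,0,0,0,0,-4,-1],
    [0,0,0,0,0,-7,-1],
    [0,0,0,0,0,-10,-1],
    [0,0,0,0,0,-13,-1],
    [0,0,0,0,0,-13,-1],
  ],
)

```text
time_s: 14.27
tcp_pos: [0.6747, -0.0459, 0.1557]
ee_rot: [[0.199, 0.963, -0.183], [0.682, -0.27, -0.679], [-0.704, 0.01, -0.711]]
wrist_force: [0.8, 0.8, 1.4]
gripper_width: 0.994
gripper_force: 0.0
```

Run:
```python
from k import *
cmd(); s=sense();print(s['time_s'],s['tcp_pos'],s['joints'],s['wrist_force'])
piv=np.array([.4835,.418]); 
ax=lambda y:np.array([np.cos(np.radians(y)),np.sin(np.radians(y)),0])
yaw=6.6
R=down(yaw,10); print(R[:,2])
go(((.55,.08,.25),down(45)),((.49,.33,.25),R),((.4835,.4185,.15),R),((.4835,.4185,.022),R))
```

```text
14.2667 [ 0.675 -0.046  0.156] [ 21.748  40.406  -4.202  35.073 -78.538 124.696] [0.839 0.85  1.426]
[-0.172 -0.02  -0.985]
[0.209, 0.76, 0.481, -0.533, -15.315, -12.976] rows>=7.4
[0.059, -0.168, 0.668, 13.429, -21.922, -0.008] rows>=6.2
[-0.0, 0.0, 0.0, 2.108, -8.865, 9.786] rows>=3.2
[-0.0, 0.0, 0.0, 2.224, 0.007, 12.601] rows>=3.1
```

>>> arm_command(
  deltas=[
    [0.1,0.38,0.24,0,-7,-8,-1],
    [0.209,0.76,0.481,-0.5,-15.3,-13,-1],
    [0.209,0.76,0.481,-0.5,-15.3,-13,-1],
    [0.209,0.76,0.481,-0.5,-15.3,-13,-1],
    [0.209,0.76,0.481,-0.5,-15.3,-13,-1],
    [0.209,0.76,0.481,-0.5,-15.3,-13,-1],
    [0.209,0.76,0.481,-0.5,-15.3,-13,-1],
    [0.209,0.76,0.481,-0.5,-15.3,-13,-1],
  ],
)

```text
time_s: 14.93
tcp_pos: [0.547, 0.0765, 0.2481]
ee_rot: [[0.714, 0.7, -0.005], [0.7, -0.714, 0.003], [-0.002, -0.006, -1.0]]
wrist_force: [1.2, 0.3, -0.1]
gripper_width: 1.003
gripper_force: 0.0
```

>>> arm_command(
  deltas=[
    [0.059,-0.168,0.668,13.4,-21.9,0,-1],
    [0.059,-0.168,0.668,13.4,-21.9,0,-1],
    [0.059,-0.168,0.668,13.4,-21.9,0,-1],
    [0.059,-0.168,0.668,13.4,-21.9,0,-1],
    [0.059,-0.168,0.668,13.4,-21.9,0,-1],
    [0.059,-0.168,0.668,13.4,-21.9,0,-1],
    [0.059,-0.168,0.668,13.4,-21.9,0,-1],
    [0.059,-0.168,0.668,13.4,-21.9,0,-1],
  ],
)

```text
time_s: 15.6
tcp_pos: [0.4883, 0.3293, 0.245]
ee_rot: [[0.976, 0.114, -0.184], [0.111, -0.994, -0.022], [-0.185, 0.001, -0.983]]
wrist_force: [0.8, 0.0, -1.2]
gripper_width: 0.996
gripper_force: 0.0
```

Run:
```python
from k import *
cmd(); s=sense();print(s['time_s'],s['tcp_pos'],s['joints'])
R=down(6.6,10); go(((.4835,.4185,.17),R))
```

```text
15.6 [0.488 0.329 0.245] [ 46.227  23.246   4.709  -6.865 -79.836  51.993]
[0.001, 0.012, -0.002, 1.912, -8.929, 7.257] rows>=2.8
```

>>> arm_command(
  deltas=[
    [0.001,0.012,-0.002,1.9,-8.9,7.3,-1],
    [0.001,0.012,-0.002,1.9,-8.9,7.3,-1],
    [0.001,0.012,-0.002,1.9,-8.9,7.3,-1],
    [0.001,0.012,-0.002,1.9,-8.9,7.3,-1],
    [0.001,0.012,-0.002,1.9,-8.9,7.3,-1],
    [0.001,0.012,-0.002,1.9,-8.9,7.3,-1],
  ],
)

```text
time_s: 16.1
tcp_pos: [0.4853, 0.4147, 0.1713]
ee_rot: [[0.979, 0.111, -0.171], [0.11, -0.994, -0.019], [-0.172, 0.0, -0.985]]
wrist_force: [0.4, 0.1, 0.1]
gripper_width: 1.004
gripper_force: 0.0
```

Run:
```python
from k import *
cmd(); s=sense();print(s['time_s'],s['tcp_pos'])
c=shot('wrist','w3.png')
a=np.radians(6.6);M=np.array([[np.cos(a),-np.sin(a)],[np.sin(a),np.cos(a)]])
P=[np.r_[M@q+[.4835,.4185],.018] for q in([0,0],[68,43],[68,-43],[-109,31],[-109,-31])] if 0 else [np.r_[M@(np.array(q)/1000)+[.4835,.4185],.018] for q in([0,0],[68,43],[68,-43],[-109,31],[-109,-31])]
u=proj(c,P);print(u.round(0))
i=c['pixels'].copy()
for v in u: cv2.drawMarker(i,tuple(int(k) for k in v),(0,255,0),0,10)
w2=shot('scene','s2.png')['pixels']
cv2.imwrite('pics/c4.png',np.vstack([i[:300],cv2.resize(w2[130:300,190:490],(640,363))[:295]]))
```

```text
16.1 [0.485 0.415 0.171]
[[313. 168.]
 [260.  90.]
 [364.  90.]
 [284. 267.]
 [343. 267.]]
```

View pics/c4.png

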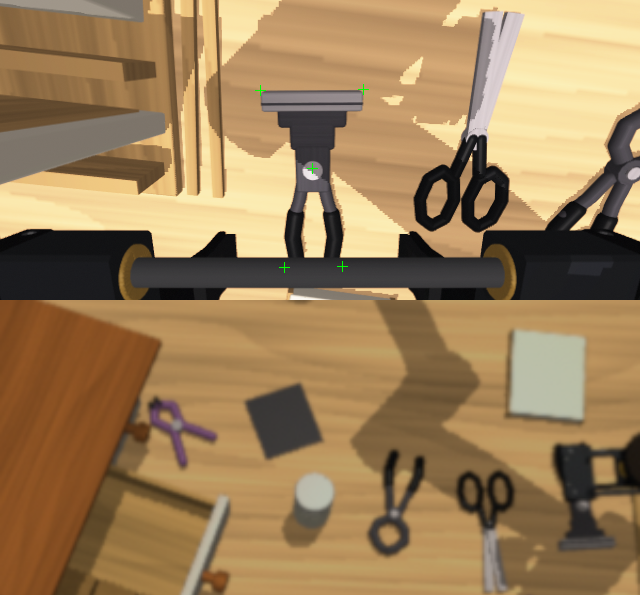

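Run:
```python
from k import *
c=cal('w3')
for z in(0,.03,.06):print(z,onz(c,[[222,190],[208,5],[196,190],[162,115],[155,75]],z)[:,:2].tolist())
S=cal('scene0')
for z in(0,.03,.1,.2):print(z,onz(S,[[488,218],[496,218],[504,225],[507,253]],z)[:,:2].tolist())
s=sense();R=np.array(s['ee_rot']);go(((.4840,.4182,.0225),R))
print([s['tcp_pos']+R@np.array([x,y,-.051]) for x in(-.0375,.0375) for y in(-.095,)])
```

```text
0 [[0.4447795710844709, 0.5061699419814838], [0.6048875132409186, 0.516221067902674], [0.441861465914643, 0.5322070302282842], [0.5129690308274427, 0.5601266794271981], [0.5468843929022692, 0.5634127450477511]]
0.03 [[0.45788886010488594, 0.4980470884822176], [0.6020331792638914, 0.5070960630875854], [0.4552617057159537, 0.5214881389864499], [0.5192794639443048, 0.546624048990235], [0.5498132820014383, 0.5495824761938249]]
0.06 [[0.47099814912530097, 0.48992423498295146], [0.5991788452868642, 0.49797105827249677], [0.4686619455172644, 0.5107692477446155], [0.525589897061167, 0.533121418553272], [0.5527421711006074, 0.5357522073398988]]
0 [[0.44506421996144674, 0.5142986184310437], [0.44347606320431565, 0.5416036088443672], [0.466997325116571, 0.5671315013538913], [0.5644129745301747, 0.5701762903306243]]
0.03 [[0.4549449158930102, 0.503535378154619], [0.45338677936536376, 0.5303242343295523], [0.47646342919684975, 0.5553695843016625], [0.572037673385391, 0.5583568189699788]]
0.1 [[0.47799987306665825, 0.4784211508429614], [0.4765117837411428, 0.5040056937949843], [0.49855100538416675, 0.5279251111797951], [0.5898286373808957, 0.5307780524618056]]
0.2 [[0.5109355261718697, 0.4425436832548789], [0.5095475042779699, 0.4664077787456014], [0.5301046856517624, 0.4887187210056991], [0.6152443002316167, 0.49137981459298713]]
[0.002, 0.001, 0.0, 2.469, -0.364, 14.678] rows>=3.6
[array([0.447, 0.506, 0.229]), array([0.52 , 0.514, 0.217])]
```

The pivot is at (312,170), as predicted. The lower view shows the drawer out and the tub upright. I'll grip now.

>>> arm_command(
  deltas=[
    [0,0,0,0.4,-0.36,3,-1],
    [0,0,0,1,-0.36,6,-1],
    [0,0,0,1.5,-0.36,9,-1],
    [0,0,0,1.9,-0.36,11.5,-1],
    [0,0,0,2.2,-0.36,13.2,-1],
    [0,0,0,2.45,-0.36,14.3,-1],
    [0,0,0,2.45,-0.36,14.55,-1],
    [0,0,0,2.45,-0.36,14.55,-1],
  ],
)

```text
time_s: 16.87
tcp_pos: [0.4839, 0.4192, 0.0239]
ee_rot: [[0.979, 0.111, -0.171], [0.11, -0.994, -0.018], [-0.172, -0.001, -0.985]]
wrist_force: [-0.1, -0.5, 0.6]
gripper_width: 0.999
gripper_force: 0.0
```

>>> arm_command(
  deltas=[
    [0,0,0,0,0,0,1],
    [0,0,0,0,0,0,1],
    [0,0,0,0,0,0,1],
    [0,0,0,0,0,0,1],
    [0,0,0,0,0,0,1],
    [0,0,0,0,0,0,1],
    [0,0,0,0,0,0,1],
    [0,0,0,0,0,0,1],
  ],
)

```text
time_s: 17.53
tcp_pos: [0.4833, 0.4196, 0.0234]
ee_rot: [[0.979, 0.112, -0.171], [0.11, -0.994, -0.019], [-0.172, -0.001, -0.985]]
wrist_force: [-0.4, 0.5, 0.1]
gripper_width: 0.474
gripper_force: 0.0
```

>>> arm_command(
  deltas=[
    [0,0,0,0,0,0,1],
    [0,0,0,0,0,0,1],
    [0,0,0,0,0,0,1],
    [0,0,0,0,0,0,1],
    [0,0,0,0,0,0,1],
    [0,0,0,0,0,0,1],
  ],
)

```text
time_s: 18.03
tcp_pos: [0.4833, 0.4194, 0.0233]
ee_rot: [[0.979, 0.112, -0.172], [0.11, -0.994, -0.019], [-0.173, -0.0, -0.985]]
wrist_force: [0.3, -1.2, 0.4]
gripper_width: 0.364
gripper_force: 30.0
```

Run:
```python
from k import *
cmd(); s=sense(); R=np.array(s['ee_rot'])
yaw0=np.degrees(np.arctan2(R[1,0],R[0,0])); print(yaw0, wrist(down(68,10),-8,25))
o=out(73.9);P=np.array([.580,-.256,0])
def D(y): # same grip, turned about world z
    return Ro.from_euler('z',y-yaw0,degrees=True).as_matrix()@R
z=lambda h:np.array([0,0,h])
go(((.4833,.4194,.10),R),((.52,.20,.25),D(25)),((.60,-.02,.25),D(55)),(P+.13*o+z(.16),D(68)))
print(P+.13*o)
```

```text
6.412161098325915 (np.float64(-10.486446528441135), np.float64(-67.78244874898618), np.float64(161.7891813038567))
[0.0, 0.0, 0.0, -1.322, -0.007, -7.557] rows>=1.8
[-0.056, -0.0, -0.32, -1.412, 22.211, -14.986] rows>=6.4
[-0.09, -0.0, -0.515, -2.029, 23.319, 0.351] rows>=5.6
[-0.039, -0.0, -0.224, -6.503, 7.694, 10.271] rows>=3.5
[ 0.616 -0.131  0.   ]
```

>>> arm_command(
  deltas=[
    [0,0,0,-0.17,0,-1,1],
    [0,0,0,-0.5,0,-3,1],
    [0,0,0,-1,0,-5.5,1],
    [0,0,0,-1.32,0,-7.5,1],
    [0,0,0,-1.32,0,-7.5,1],
  ],
)

```text
time_s: 18.45
tcp_pos: [0.4855, 0.4216, 0.1049]
ee_rot: [[0.98, 0.113, -0.164], [0.112, -0.994, -0.012], [-0.164, -0.007, -0.986]]
wrist_force: [1.4, 0.9, -1.7]
gripper_width: 0.368
gripper_force: 30.0
```

>>> arm_command(
  deltas=[
    [-0.056,0,-0.32,-1.41,22.2,-15,1],
    [-0.056,0,-0.32,-1.41,22.2,-15,1],
    [-0.056,0,-0.32,-1.41,22.2,-15,1],
    [-0.056,0,-0.32,-1.41,22.2,-15,1],
    [-0.056,0,-0.32,-1.41,22.2,-15,1],
    [-0.056,0,-0.32,-1.41,22.2,-15,1],
    [-0.056,0,-0.32,-1.41,22.2,-15,1],
    [-0.056,0,-0.32,-1.41,22.2,-15,1],
  ],
)

```text
time_s: 19.12
tcp_pos: [0.5211, 0.1976, 0.2522]
ee_rot: [[0.895, 0.42, -0.152], [0.414, -0.908, -0.069], [-0.167, -0.001, -0.986]]
wrist_force: [1.5, -0.1, -2.2]
gripper_width: 0.363
gripper_force: 30.0
```

>>> arm_command(
  deltas=[
    [-0.09,0,-0.515,-2.03,23.3,0.35,1],
    [-0.09,0,-0.515,-2.03,23.3,0.35,1],
    [-0.09,0,-0.515,-2.03,23.3,0.35,1],
    [-0.09,0,-0.515,-2.03,23.3,0.35,1],
    [-0.09,0,-0.515,-2.03,23.3,0.35,1],
    [-0.09,0,-0.515,-2.03,23.3,0.35,1],
    [-0.09,0,-0.515,-2.03,23.3,0.35,1],
    [-0.09,0,-0.515,-2.03,23.3,0.35,1],
  ],
)

```text
time_s: 19.78
tcp_pos: [0.5995, -0.0203, 0.247]
ee_rot: [[0.567, 0.818, -0.103], [0.805, -0.576, -0.14], [-0.173, -0.004, -0.985]]
wrist_force: [0.6, 0.7, -2.5]
gripper_width: 0.365
gripper_force: 30.0
```

Run:
```python
from k import *
cmd(); s=sense(); R=np.array(s['ee_rot'])
yaw0=np.degrees(np.arctan2(R[1,0],R[0,0])); print(yaw0,s['tcp_pos'],s['joints'],s['gripper_width'])
c=shot('wrist','w4.png')
# planned pliers and drawer free floor
o=out(73.9);uy=np.array([o[1],-o[0],0]);P=np.array([.580,-.256,0]);K=np.array([.6455,-.1405,0])
F=K-.144*o-.031*uy
U=lambda x,y,z:F-o*x+uy*y+np.array([0,0,z])
i=c['pixels'].copy()
for x,y,z in((-.1,-.08,.03),(-.1,.08,.03),(.0,.08,.03),(0,-.08,.03),(-.1,-.08,.096),(-.1,.08,.096)):
    v=proj(c,U(x,y,z))[0]; cv2.drawMarker(i,tuple(int(k) for k in v),(0,255,0) if z<.05 else (0,0,255),0,12)
cv2.imwrite('pics/c5.png',i); sc=shot('scene','s4.png'); j=sc['pixels'].copy()
for x,y,z in((-.1,-.08,.03),(-.1,.08,.03),(.0,.08,.03),(0,-.08,.03)):
    v=proj(sc,U(x,y,z))[0]; j[int(round(v[1])),int(round(v[0]))]=(0,255,0)
cv2.imwrite('pics/c5.png',np.hstack([cv2.resize(i[:,60:540],(400,333)),cv2.resize(j[190:300,190:322],(400,333),interpolation=cv2.INTER_NEAREST)]))
```

```text
54.87276596552058 [ 0.599 -0.02   0.247] [ 16.429  22.412  -1.151   6.249 -74.503 126.329] 0.36540480509085665
```

View pics/c5.png

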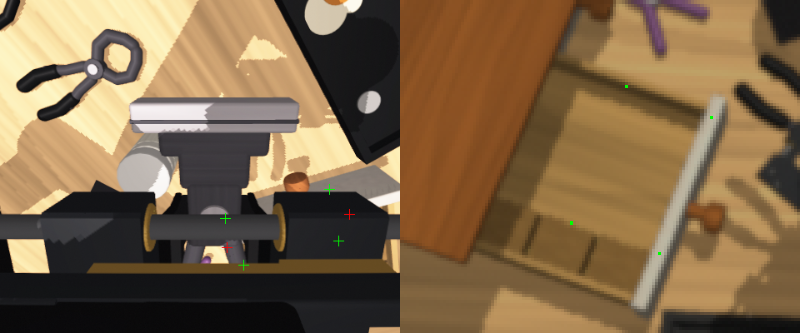

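The view shows the free floor between the side wall and the staple boxes, where my markers put it. I'll go in under the board.

Run:
```python
from k import *
s=sense(); R=np.array(s['ee_rot']); yaw0=54.9
o=out(73.9);P=np.array([.580,-.256,0])
D=lambda y:Ro.from_euler('z',y-yaw0,degrees=True).as_matrix()@R
z=lambda h:np.array([0,0,h])
go((P+.13*o+z(.16),D(68)),(P+z(.15),D(68)),(P+z(.062),D(68)))
```

```text
[-0.041, -0.0, -0.228, -6.48, 7.767, 9.95] rows>=3.4
[-0.0, -0.0, 0.0, -12.567, 1.312, 3.214] rows>=3.1
[-0.0, -0.0, 0.0, 1.522, 0.025, 8.672] rows>=2.1
```

>>> arm_command(
  deltas=[
    [-0.041,0,-0.228,-6.48,7.77,9.95,1],
    [-0.041,0,-0.228,-6.48,7.77,9.95,1],
    [-0.041,0,-0.228,-6.48,7.77,9.95,1],
    [-0.041,0,-0.228,-6.48,7.77,9.95,1],
    [-0.041,0,-0.228,-6.48,7.77,9.95,1],
    [-0.041,0,-0.228,-6.48,7.77,9.95,1],
  ],
)

```text
time_s: 20.38
tcp_pos: [0.6169, -0.13, 0.1616]
ee_rot: [[0.365, 0.929, -0.065], [0.915, -0.37, -0.16], [-0.173, -0.001, -0.985]]
wrist_force: [0.9, 1.1, -3.1]
gripper_width: 0.367
gripper_force: 30.0
```

>>> arm_command(
  deltas=[
    [0,0,0,-2,0.2,0.5,1],
    [0,0,0,-4,0.4,1,1],
    [0,0,0,-6,0.6,1.5,1],
    [0,0,0,-8,0.8,2,1],
    [0,0,0,-10,1,2.5,1],
    [0,0,0,-11.7,1.2,3,1],
    [0,0,0,-12.57,1.31,3.2,1],
    [0,0,0,-12.57,1.31,3.2,1],
  ],
)

```text
time_s: 21.05
tcp_pos: [0.5817, -0.2556, 0.1537]
ee_rot: [[0.366, 0.929, -0.061], [0.915, -0.371, -0.16], [-0.171, 0.003, -0.985]]
wrist_force: [0.9, -0.2, -2.6]
gripper_width: 0.362
gripper_force: 30.0
```

Run:
```python
from k import *
cmd(); s=sense(); print(s['tcp_pos'],s['joints'],s['wrist_force']); R=np.array(s['ee_rot']); yaw=np.degrees(np.arctan2(R[1,0],R[0,0])); print(yaw,R[:,1])
D=Ro.from_euler('z',68-yaw,degrees=True).as_matrix()@down(yaw,9.9)
go(((.580,-.256,.0575),D))
```

```text
[ 0.582 -0.256  0.154] [ -4.988  27.158  -9.46   11.38  -56.642 156.67 ] [ 0.935 -0.169 -2.644]
68.2119552119419 [ 0.929 -0.371  0.003]
[0.003, -0.001, 0.004, 1.55, -0.162, 9.497] rows>=2.3
```

>>> arm_command(
  deltas=[
    [0,0,0,0.3,-0.1,2,1],
    [0,0,0,0.7,-0.1,4,1],
    [0,0,0,1,-0.1,6,1],
    [0,0,0,1.3,-0.1,7.7,1],
    [0,0,0,1.45,-0.1,8.8,1],
    [0,0,0,1.55,-0.1,9.3,1],
    [0,0,0,1.55,-0.1,9.5,1],
    [0,0,0,1.55,-0.1,9.5,1],
  ],
)

```text
time_s: 21.72
tcp_pos: [0.5808, -0.2557, 0.0569]
ee_rot: [[0.364, 0.929, -0.062], [0.915, -0.37, -0.16], [-0.172, 0.002, -0.985]]
wrist_force: [0.1, -0.1, -1.6]
gripper_width: 0.365
gripper_force: 30.0
```

>>> arm_command(
  deltas=[
    [0,0,0,0,0,0.05,1],
    [0,0,0,0,0,0.1,1],
    [0,0,0,0,0,0.15,1],
    [0,0,0,0,0,0.2,1],
    [0,0,0,0,0,0.25,1],
    [0,0,0,0,0,0.3,1],
    [0,0,0,0,0,0.35,1],
    [0,0,0,0,0,0.35,1],
  ],
)

```text
time_s: 22.38
tcp_pos: [0.5798, -0.2568, 0.0533]
ee_rot: [[0.365, 0.929, -0.063], [0.915, -0.37, -0.16], [-0.172, 0.001, -0.985]]
wrist_force: [-0.6, 0.4, -0.7]
gripper_width: 0.364
gripper_force: 30.0
```

>>> arm_command(
  deltas=[
    [0,0,0,0,0,0.05,1],
    [0,0,0,0,0,0.1,1],
    [0,0,0,0,0,0.1,1],
  ],
)

```text
time_s: 22.63
tcp_pos: [0.5798, -0.257, 0.0533]
ee_rot: [[0.365, 0.929, -0.063], [0.915, -0.37, -0.161], [-0.173, 0.001, -0.985]]
wrist_force: [-1.7, 2.3, 5.7]
gripper_width: 0.367
gripper_force: 30.0
```

>>> arm_command(
  deltas=[
    [0,0,0,0,0,-0.1,0.4],
    [0,0,0,0,0,-0.1,0],
    [0,0,0,0,0,-0.1,-0.3],
    [0,0,0,0,0,-0.1,-0.3],
    [0,0,0,0,0,-0.1,-0.3],
    [0,0,0,0,0,-0.1,-0.3],
    [0,0,0,0,0,-0.5,-0.3],
    [0,0,0,0,0,-2,-0.3],
  ],
)

```text
time_s: 23.3
tcp_pos: [0.5791, -0.2536, 0.0696]
ee_rot: [[0.365, 0.928, -0.068], [0.915, -0.371, -0.159], [-0.173, -0.004, -0.985]]
wrist_force: [0.8, 0.0, -1.5]
gripper_width: 0.639
gripper_force: 0.0
```

>>> arm_command(
  deltas=[
    [0,0,0,0,0,-2,-0.3],
    [0,0,0,0,0,-4.5,-0.3],
    [0,0,0,0,0,-7,-0.3],
    [0,0,0,3,0,-9,-0.3],
    [0,0,0,7,0,-10,-0.3],
    [0,0,0,11,0,-11,-0.3],
    [0,0,0,13,0,-11,-0.3],
    [0,0,0,13,0,-11,-0.3],
  ],
)

```text
time_s: 23.97
tcp_pos: [0.6373, -0.1132, 0.1578]
ee_rot: [[0.361, 0.931, -0.061], [0.917, -0.366, -0.16], [-0.171, 0.002, -0.985]]
wrist_force: [0.9, -0.5, -0.2]
gripper_width: 0.651
gripper_force: 0.0
```

Run:
```python
from k import *
cmd(); s=sense(); print(s['time_s'],s['tcp_pos'],s['joints'])
a=shot('scene','s5.png')['pixels'];b=shot('side','d5.png')['pixels']
cv2.imwrite('pics/c6.png',np.hstack([cv2.resize(a[160:300,190:330],(400,400),interpolation=cv2.INTER_CUBIC),cv2.resize(b[60:200,290:430],(400,400),interpolation=cv2.INTER_CUBIC)]))
K=np.array([.6455,-.1405,.060])+.005*out(73.8);R=knobR(45,73.8)
go((K-.12*R[:,2],R));
```

```text
23.9667 [ 0.637 -0.113  0.158] [  7.973  29.034  -5.008   9.853 -61.081 145.4  ]
[-0.041, -0.613, -0.084, 6.832, 0.94, 0.133] rows>=5.0
```

View pics/c6.png

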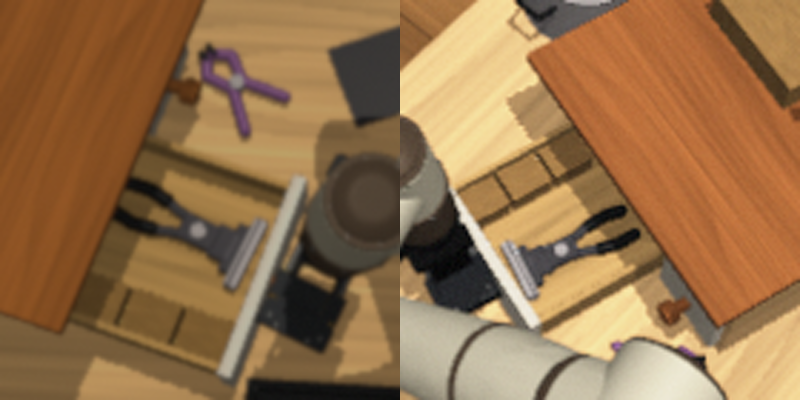

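The pliers lie flat on the drawer floor, pivot at (198,230) in the left crop, clear of the walls, boxes and front. Next I'll grip the knob again.

Run:
```python
from k import *
K=np.array([.6453,-.1382,.0595]);R=knobR(45,73.8)
go((K-.12*R[:,2],R),(K,R));
```

```text
[-0.041, -0.613, -0.084, 6.554, 0.883, 0.231] rows>=5.0
[0.0, -0.0, 0.0, 0.001, 0.002, 11.999] rows>=2.9
```

>>> arm_command(
  deltas=[
    [-0.041,-0.613,-0.084,6.83,0.94,0.1,-1],
    [-0.041,-0.613,-0.084,6.83,0.94,0.1,-1],
    [-0.041,-0.613,-0.084,6.83,0.94,0.1,-1],
    [-0.041,-0.613,-0.084,6.83,0.94,0.1,-1],
    [-0.041,-0.613,-0.084,6.83,0.94,0.1,-1],
    [-0.041,-0.613,-0.084,6.83,0.94,0.1,-1],
    [-0.041,-0.613,-0.084,6.83,0.94,0.1,-1],
    [-0.041,-0.613,-0.084,6.83,0.94,0.1,-1],
  ],
)

```text
time_s: 24.73
tcp_pos: [0.6689, -0.0595, 0.1454]
ee_rot: [[0.201, 0.958, -0.203], [0.679, -0.286, -0.676], [-0.706, -0.001, -0.708]]
wrist_force: [0.3, -1.0, 0.0]
gripper_width: 0.994
gripper_force: 0.0
```

Run:
```python
from k import *
cmd(); s=sense(); print(s['tcp_pos'],s['joints'])
K=np.array([.6453,-.1382,.0595]);R=knobR(45,73.8)
go((K,R));
```

```text
[ 0.669 -0.06   0.145] [ 20.703  40.759  -5.226  35.043 -77.794 124.496]
[-0.006, -0.001, -0.004, 0.246, -0.006, 11.88] rows>=2.8
```

>>> arm_command(
  deltas=[
    [0,0,0,0.25,0,3,-1],
    [0,0,0,0.25,0,6,-1],
    [0,0,0,0.25,0,8.5,-1],
    [0,0,0,0.25,0,10.3,-1],
    [0,0,0,0.25,0,11.4,-1],
    [0,0,0,0.25,0,11.9,-1],
    [0,0,0,0.25,0,11.9,-1],
    [0,0,0,0.25,0,11.9,1],
  ],
)

```text
time_s: 25.4
tcp_pos: [0.6464, -0.1374, 0.0604]
ee_rot: [[0.201, 0.959, -0.2], [0.678, -0.284, -0.678], [-0.707, 0.001, -0.708]]
wrist_force: [0.9, 0.1, 0.4]
gripper_width: 0.976
gripper_force: 0.0
```

>>> arm_command(
  deltas=[
    [0,0,0,0,0,0,1],
    [0,0,0,0,0,0,1],
    [0,0,0,0,0,0,1],
    [0,0,0,0,0,0,1],
    [0,0,0,0,0,0,1],
    [0,0,0,0,0,0,1],
    [0,0,0,0,0,0,1],
    [0,0,0,0,0,0,1],
  ],
)

```text
time_s: 26.07
tcp_pos: [0.6455, -0.1373, 0.0591]
ee_rot: [[0.199, 0.959, -0.202], [0.678, -0.284, -0.678], [-0.708, -0.002, -0.707]]
wrist_force: [0.0, -1.4, -0.3]
gripper_width: 0.402
gripper_force: 0.0
```

>>> arm_command(
  deltas=[
    [0,0,0,0,0,0,1],
    [0,0,0,0,0,0,1],
    [0,0,0,0,0,0,1],
    [0,0,0,0,0,0,1],
    [0,0,0,0,0,0,1],
    [0,0,0,0,0,0,1],
  ],
)

```text
time_s: 26.57
tcp_pos: [0.6469, -0.1371, 0.059]
ee_rot: [[0.2, 0.959, -0.199], [0.679, -0.282, -0.678], [-0.706, 0.0, -0.708]]
wrist_force: [5.1, -1.6, -1.9]
gripper_width: 0.359
gripper_force: 30.0
```

Run:
```python
from k import *
s=sense(); print(s['tcp_pos'],s['wrist_force'],s['gripper_width'],s['gripper_force'])
R=np.array(s['ee_rot'])
for L in(.06,.12,.18,.2): print(L,(R.T@(-L*out(73.8))*100).round(2),s['tcp_pos']-L*out(73.8))
```

```text
[ 0.647 -0.137  0.059] [ 5.085 -1.589 -1.897] 0.3586614763041361 29.997910084202886
0.06 [-4.25  0.02  4.24] [ 0.63  -0.195  0.059]
0.12 [-8.49  0.04  8.48] [ 0.613 -0.252  0.059]
0.18 [-12.74   0.05  12.71] [ 0.597 -0.31   0.059]
0.2 [-14.16   0.06  14.13] [ 0.591 -0.329  0.059]
```

>>> arm_command(
  deltas=[
    [0,0,0,-0.2,0,0.2,1],
    [0,0,0,-0.6,0,0.6,1],
    [0,0,0,-1.2,0,1.2,1],
    [0,0,0,-1.8,0,1.8,1],
    [0,0,0,-2.4,0,2.4,1],
    [0,0,0,-3.0,0,3.0,1],
    [0,0,0,-3.6,0,3.6,1],
    [0,0,0,-4.2,0,4.2,1],
  ],
)

```text
time_s: 27.23
tcp_pos: [0.6304, -0.1938, 0.0591]
ee_rot: [[0.2, 0.96, -0.197], [0.68, -0.281, -0.677], [-0.706, 0.001, -0.709]]
wrist_force: [7.0, 1.2, -2.0]
gripper_width: 0.361
gripper_force: 30.0
```

>>> arm_command(
  deltas=[
    [0,0,0,-0.6,0,0.6,1],
    [0,0,0,-1.2,0,1.2,1],
    [0,0,0,-1.8,0,1.8,1],
    [0,0,0,-2.4,0,2.4,1],
    [0,0,0,-3.0,0,3.0,1],
    [0,0,0,-3.6,0,3.6,1],
    [0,0,0,-4.2,0,4.2,1],
    [0,0,0,-4.8,0,4.8,1],
  ],
)

```text
time_s: 27.9
tcp_pos: [0.6114, -0.2589, 0.0591]
ee_rot: [[0.2, 0.96, -0.197], [0.68, -0.28, -0.677], [-0.705, 0.001, -0.709]]
wrist_force: [6.2, 1.5, -2.1]
gripper_width: 0.354
gripper_force: 30.0
```

>>> arm_command(
  deltas=[
    [0,0,0,-0.6,0,0.6,1],
    [0,0,0,-1.2,0,1.2,1],
    [0,0,0,-1.8,0,1.8,1],
    [0,0,0,-2.3,0,2.3,1],
    [0,0,0,-2.7,0,2.7,1],
    [0,0,0,-3.0,0,3.0,1],
    [0,0,0,-3.3,0,3.3,1],
    [0,0,0,-3.5,0,3.5,1],
  ],
)

```text
time_s: 28.57
tcp_pos: [0.5975, -0.3064, 0.0591]
ee_rot: [[0.2, 0.96, -0.197], [0.68, -0.281, -0.677], [-0.705, 0.001, -0.709]]
wrist_force: [6.5, -0.0, -2.0]
gripper_width: 0.358
gripper_force: 30.0
```

>>> arm_command(
  deltas=[
    [0,0,0,-0.2,0,0.2,1],
    [0,0,0,-0.4,0,0.4,1],
    [0,0,0,-0.6,0,0.6,1],
    [0,0,0,-0.8,0,0.8,1],
    [0,0,0,-0.95,0,0.95,1],
    [0,0,0,-1.05,0,1.05,1],
    [0,0,0,-1.15,0,1.15,1],
    [0,0,0,-1.2,0,1.2,1],
  ],
)

```text
time_s: 29.23
tcp_pos: [0.5928, -0.3225, 0.0591]
ee_rot: [[0.2, 0.96, -0.197], [0.68, -0.28, -0.678], [-0.706, 0.002, -0.709]]
wrist_force: [6.3, 0.3, -3.2]
gripper_width: 0.356
gripper_force: 30.0
```

>>> arm_command(
  deltas=[
    [0,0,0,-0.08,0,0.08,1],
    [0,0,0,-0.16,0,0.16,1],
    [0,0,0,-0.22,0,0.22,1],
    [0,0,0,-0.28,0,0.28,1],
    [0,0,0,-0.34,0,0.34,1],
    [0,0,0,-0.4,0,0.4,1],
    [0,0,0,-0.4,0,0.4,1],
  ],
)

```text
time_s: 29.82
tcp_pos: [0.5912, -0.3279, 0.0591]
ee_rot: [[0.2, 0.96, -0.197], [0.68, -0.28, -0.678], [-0.706, 0.001, -0.709]]
wrist_force: [6.9, -0.4, -3.0]
gripper_width: 0.354
gripper_force: 30.0
```

Total travel is now 198.8 mm, so I'll creep in to the stop.

>>> arm_command(
  deltas=[
    [0,0,0,-0.05,0,0.05,1],
    [0,0,0,-0.1,0,0.1,1],
    [0,0,0,-0.15,0,0.15,1],
    [0,0,0,-0.2,0,0.2,1],
    [0,0,0,-0.25,0,0.25,1],
    [0,0,0,-0.3,0,0.3,1],
    [0,0,0,-0.3,0,0.3,1],
  ],
)

```text
time_s: 30.4
tcp_pos: [0.5911, -0.3288, 0.0591]
ee_rot: [[0.198, 0.961, -0.193], [0.682, -0.276, -0.677], [-0.704, 0.002, -0.71]]
wrist_force: [3.5, 17.4, 2.0]
gripper_width: 0.359
gripper_force: 30.0
```

>>> arm_command(
  deltas=[
    [0,0,0,0.1,0,-0.1,1],
    [0,0,0,0.18,0,-0.18,1],
    [0,0,0,0.2,0,-0.2,1],
    [0,0,0,0.2,0,-0.2,0.2],
    [0,0,0,0.2,0,-0.2,-0.5],
    [0,0,0,0.2,0,-0.2,-1],
    [0,0,0,0.2,0,-0.2,-1],
    [0,0,0,0.2,0,-0.2,-1],
  ],
)

```text
time_s: 31.07
tcp_pos: [0.5874, -0.3303, 0.0592]
ee_rot: [[0.199, 0.959, -0.204], [0.677, -0.285, -0.678], [-0.708, -0.003, -0.706]]
wrist_force: [-0.2, 0.5, -0.2]
gripper_width: 0.618
gripper_force: 0.0
```

>>> arm_command(
  deltas=[
    [0,0,0,0,0,0,-1],
    [0,0,0,0,0,0,-1],
    [0,0,0,0,0,0,-1],
    [0,0,0,0,0,-2,-1],
    [0,0,0,0,0,-5,-1],
    [0,0,0,0,0,-9,-1],
    [0,0,0,0,0,-13,-1],
    [0,0,0,0,0,-17,-1],
  ],
)

```text
time_s: 31.73
tcp_pos: [0.6225, -0.2135, 0.1804]
ee_rot: [[0.199, 0.959, -0.203], [0.678, -0.284, -0.678], [-0.707, -0.003, -0.707]]
wrist_force: [1.2, -0.4, -0.5]
gripper_width: 0.995
gripper_force: 0.0
```

>>> arm_command(
  deltas=[
    [0,0,0,0,0,-4,-1],
    [0,0,0,0,0,-4,-1],
    [0,0,0,0,0,-4,-1],
  ],
)

```text
time_s: 31.98
tcp_pos: [0.6323, -0.1856, 0.2094]
ee_rot: [[0.201, 0.96, -0.197], [0.679, -0.281, -0.678], [-0.706, 0.002, -0.708]]
wrist_force: [0.3, -0.5, -0.7]
gripper_width: 0.998
gripper_force: 0.0
```

Run:
```python
from h import *
s=sense();print(s['time_s'],s['tcp_pos'],s['wrist_force'])
a=shot('scene','s6.png')['pixels'];d0=cv2.imread('pics/scene0.png')
# template shift of knobs/bystanders vs first picture (normalised correlation)
for n,(x,y,w,h) in {'wknob':(229,234,14,14),'nknob':(249,184,14,14),'clamp':(258,172,36,38),'pinc':(358,196,34,56),'shears':(400,206,34,64),'cutter':(370,276,52,18),'clampb':(428,266,46,30)}.items():
    t=d0[y:y+h,x:x+w]; r=cv2.matchTemplate(cv2.resize(a[y-6:y+h+6,x-6:x+w+6],None,fx=4,fy=4),cv2.resize(t,None,fx=4,fy=4),cv2.TM_CCOEFF_NORMED)
    _,m,_,l=cv2.minMaxLoc(r); print(n,round(m,2),(l[0]-24)/4,(l[1]-24)/4)
r=cv2.minMaxLoc(cv2.matchTemplate(a,d0[232:258,250:275],cv2.TM_CCOEFF_NORMED));print('tub',r[1],r[3])
```

```text
31.9833 [ 0.63232912 -0.18562467  0.20939412] [ 0.27087888 -0.51585635 -0.6759274 ]
wknob 0.96 -1.0 -0.5
nknob 0.89 0.0 0.5
clamp 0.79 0.0 0.75
pinc 0.12 -6.0 6.0
shears 0.92 0.0 0.0
cutter 0.97 0.0 0.0
clampb 1.0 0.0 0.0
tub 0.7791637778282166 (325, 210)
```

Run:
```python
from h import *
c=shot('side','d6.png');a=c['pixels'];d0=cv2.imread('pics/side0.png')
for n,(x,y,w,h) in {'pinc':(272,214,44,52),'shears':(232,240,56,50),'nknob':(376,160,16,16),'clamp':(362,175,36,26)}.items():
    t=d0[y:y+h,x:x+w]; r=cv2.matchTemplate(a[y-8:y+h+8,x-8:x+w+8],t,cv2.TM_CCOEFF_NORMED); _,m,_,l=cv2.minMaxLoc(r); print(n,round(m,2),l[0]-8,l[1]-8)
print('tub exp',proj(cal('s6'),[[.51,-.01,.11],[.51,-.01,0]]))
```

```text
pinc 0.74 0 0
shears 0.99 0 0
nknob 1.0 0 0
clamp 0.63 0 0
tub exp [[335.7804462  218.1879394 ]
 [334.36735504 227.69336971]]
```

The bystanders haven't moved, the tub stands where I set it, and the arm is clear. I'm handing in.

```bash
python3 -c "
from station import finish_job; print(finish_job())"
```

```text
the job is handed in; nothing more can be done
None
```

I handed the job in at about 32 s: the canvas pliers lie flat in the wide drawer, which I pushed gently shut, and the tub stands upright clear of its run. The camera checks showed no shift in the narrow drawer, tools or clamps (the arm partly hid the pincers and one clamp); the small canvas I did not re-check, and no verdict came back.

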